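Tip spent battery packs into a spring-flap return hopper

ROBOT

A 6-joint arm with a two-finger parallel gripper is mounted at the origin on the work surface. World frame = base frame: x ahead of the robot, y to its left, z up, the work surface at z = 0. Lengths are in mm, angles in rad, forces in N, time in s.
With the tool pointing down it reaches from about 325 to 875 mm from the base axis. Payload 4.4 kg.
Tool frame: the origin (TCP) lies on the centre line of the jaws, within the pads' length; the fingertips stand ahead of it and the grasp point (between the pads) lies 6 mm ahead of it (ctrl.tcp_to_tips is the z of the fingertips in the tool frame, in mm); z points along the fingers, y is the direction in which the jaws open and shut (so a half turn about z gives the same grasp; the last joint's range is limited). The gripper opens to 85 mm and grips with 20 to 120 N. Pads are 22 mm wide; open, the fingers measure 114 mm over their backs; the gripper's body (76 mm by 85 mm) begins 54 mm behind the grasp point. The pads swing forward as they close: fully open they stand 13 mm farther back than shut.
Start: joints at [1, 0.207, 1.542, -0, 1.393, -0.15], TCP at [234.892, 524.837, 256.282] pointing down, gripper open.
Joint ranges: [-2.73, 2.73], [-0.86, 2.22], [0.23, 2.46], [-1.11, 4.25], [0.08, 2.63], [-2.82, 2.82]. Speed limits (rad/s): [2.79, 2.79, 3.14, 3.14, 3.14, 3.14].

INTERFACE

Orientations are given as a 3x3 rotation matrix whose columns are the frame's x, y, z axes.
In Python, from plant import ctrl, sensors, optics gives the robot as it stands. Calls block until the motion is done:
- ctrl.move_ptp(position, orientation): joint-space move of the TCP to a pose.
- ctrl.move_l(position, rot=None, vel=150, threshold=None): straight line of the TCP; rot=None keeps the orientation; vel is the mean speed in mm/s. With threshold (N) it stops when the force on the tool has changed by that much, and returns True; else False.
- ctrl.set_joints(angles): joint-space move.
- ctrl.gripper_to(opening, force=None): finger opening in mm; force is the grip in N (None keeps the last); returns when the fingers have stopped.
- ctrl.hold(seconds).
- ctrl.solve_ik(position, orientation): joint angles nearest the present ones, or None.
- sensors.read_state(): the state.
- optics.grab_frame(name): name is "scene" or "top"; returns (picture, depth): 480x640x3 uint8, red, green, blue; 480x640 float32, mm along the optical axis (not along the pixel's ray), 0 where there is no reading.
- optics.camera_params(name): a dict with "mtx" (3x3 intrinsics, pixels), "k1" (the pictures are not rectified: a ray, as slopes to the right and down, at radius r is drawn at 1 + k1 r^2 times it, then the intrinsics apply), "R" (3x3) and "t" (3): a world point X has camera coordinates R X + t. Camera axes: x right, y down, z forward; pixel columns grow to the right and rows downward; lengths in mm; the calibration is good to about 2 mm. A picture is of the moment at which its call begins. camera_params takes no time and is no camera call.
A pose or a line that the arm cannot do raises ctrl.MotionError and nothing moves.
- ctrl.finish_job(): hands the job in, once; it reports no verdict.
The state is a dict: "t": time; "q": joint angles; "qvel": joint speeds; "tau": joint torques, N m; "eef_pos": TCP position; "eef_rot": TCP orientation; "force": force on the tool from outside, world axes, zero at the start; "wrist_torque": the same for the moment, N m; "grip_width": finger opening in mm.
Only numpy, scipy, OpenCV 4.12 (cv2) and the standard library are available. Lean on these libraries where they do the work, as an engineer would, in place of code of your own. Each camera call takes 0.05 s, during which the arm holds its last target.

TASK

Put the spent battery pack that lies on the table into the scoop with the other two, while the scoop stands on its mat. Then carry the scoop by its handle to the return hopper, push the sprung flap open with the scoop's open front edge while all three packs are still aboard, and tip the packs in, keeping the scoop against the flap so that it stays open until all three are inside. Draw the scoop back so that the flap shuts, stand the empty scoop upright in the middle of its mat, and leave the other things on the table alone.

Things in the scene. Friction and masses are not known exactly. Their poses are not given: they have to be found in the camera images.
- hopper: grey steel return hopper, bolted down, 200 wide (y), 251 high, walls 6 mm, clear back. Origin on the table, midway across; front wall's outer face at x -80, back at x +100 mm. Mouth: 188 mm wide opening in a face sloping 45 degrees, facing up and to -x, from the sill (x -80, z 165) up to the flap hinge (x 3, z 246). Flat top from x 4 to 100. Empty inside, 161 mm deep below the sill
- sill (a point): middle of the lower edge of the hopper's mouth, at the outer face of its front wall, 165 mm above the table; axes as the hopper's
- hinge (a point): middle of the flap's hinge line along the upper edge of the mouth; axes as the hopper's
- flap (a joint): angle of the aluminium flap, 112 mm from hinge to lower edge, 176 wide, 4 thick. 0 = shut, in the 45 degree plane of the mouth; grows as its lower edge swings inwards and down; 0.785 = hanging straight down; at most 1.3. A spring shuts it: 0.24 N m at 0 plus 0.3 N m per rad, 2 to 5 N at the lower edge, up to 15 N nearer the hinge; it shuts by itself when let go
- mat_mid (a point): middle of the top of a flat black rubber mat, the scoop's place: 250 (x) x 180 (y) x 3 mm, fixed to the table; x along its length; the scoop starts on it, its front end to +x
- scoop: aluminium scoop, 188 (x) x 114 (y) mm, 0.26 kg. Floor, side walls and back wall (-x end) 4 mm thick, walls 45 high; front (+x) fully open, no lip. A bridge (x -70 to -40, z 70 to 78 mm) carries the handle. Origin at the centre of its underside, z up. Two packs lie in the rear half; the front half is free. Packs begin to slide on its floor at 18 to 26 degrees of slope, pour out surely at 45
- scoop_lip (a point): middle of the top edge of the scoop's floor at its open front end (x +94, y 0, z 4 mm in the scoop's frame); axes as the scoop's
- scoop_grip (a point): grip point in the scoop's handle, a black upright fin 60 (x) x 22 (y) x 45 (z) mm, from 78 to 123 mm above the scoop's bottom; point at x -55, y 0, z 105 mm in the scoop's frame; axes as the scoop's. Pinch the fin firmly across its 22 mm thickness (y), straight down or leaning in the scoop's x-z plane
- pack_a: spent battery pack: black plastic slab 80 (x) x 40 (y) x 26 (z) mm with a grey patch on its top, 0.08 to 0.17 kg; origin at the centre of its underside, z up, x along its length; starts in the scoop
- pack_b: spent battery pack: black plastic slab 80 (x) x 40 (y) x 26 (z) mm with a grey patch on its top, 0.08 to 0.17 kg; origin at the centre of its underside, z up, x along its length; starts in the scoop
- stray: spent battery pack: black plastic slab 80 (x) x 40 (y) x 26 (z) mm with a grey patch on its top, 0.08 to 0.17 kg; origin at the centre of its underside, z up, x along its length; starts on the table between mat and hopper
- carton: bystander, leave it alone: cardboard box 130 x 100 x 65 mm; origin at the centre of its underside
- modem: bystander, leave it alone: black box 150 x 100 x 30 mm with four upright stub aerials 75 mm high; origin at the centre of its underside
- driver: bystander, leave it alone: screwdriver 190 mm long, black handle; origin at the middle of its underside
Mind the look-alikes: they are no part of the job. Leave any red look-alike of the stray alone.

How it is judged (in metres and radians):
On the way, in this order (a step that is already met when the one before it is completed fails the run):
1. the stray pack is in the scoop with the other two, the scoop standing on its mat (x of pack_a in the frame of scoop between -0.09 and 0.09 m and y of pack_a in the frame of scoop between -0.055 and 0.055 m and z of pack_a in the frame of scoop between -0.005 and 0.06 m and x of pack_b in the frame of scoop between -0.09 and 0.09 m and y of pack_b in the frame of scoop between -0.055 and 0.055 m and z of pack_b in the frame of scoop between -0.005 and 0.06 m and x of stray in the frame of scoop between -0.09 and 0.09 m and y of stray in the frame of scoop between -0.055 and 0.055 m and z of stray in the frame of scoop between -0.005 and 0.06 m and z of scoop in the frame of mat_mid below 0.009 m and horizontal distance between scoop and mat_mid below 0.05 m), for 0.2 s.
2. the scoop is lifted with all three packs aboard (x of pack_a in the frame of scoop between -0.09 and 0.09 m and y of pack_a in the frame of scoop between -0.055 and 0.055 m and z of pack_a in the frame of scoop between -0.005 and 0.06 m and x of pack_b in the frame of scoop between -0.09 and 0.09 m and y of pack_b in the frame of scoop between -0.055 and 0.055 m and z of pack_b in the frame of scoop between -0.005 and 0.06 m and x of stray in the frame of scoop between -0.09 and 0.09 m and y of stray in the frame of scoop between -0.055 and 0.055 m and z of stray in the frame of scoop between -0.005 and 0.06 m and height (world z) of scoop above 0.04 m), for 0.2 s.
3. the scoop pushes the flap open (over 0.35 rad) with all three packs still aboard (x of pack_a in the frame of scoop between -0.09 and 0.09 m and y of pack_a in the frame of scoop between -0.055 and 0.055 m and z of pack_a in the frame of scoop between -0.005 and 0.06 m and x of pack_b in the frame of scoop between -0.09 and 0.09 m and y of pack_b in the frame of scoop between -0.055 and 0.055 m and z of pack_b in the frame of scoop between -0.005 and 0.06 m and x of stray in the frame of scoop between -0.09 and 0.09 m and y of stray in the frame of scoop between -0.055 and 0.055 m and z of stray in the frame of scoop between -0.005 and 0.06 m and value of joint flap above 0.35 rad and contact force between scoop and hopper above 0.2 N), for 0.1 s.
4. all three packs are inside the hopper while the scoop still holds the flap open (over 0.35 rad) (x of pack_a in the frame of hopper between -0.08 and 0.1 m and y of pack_a in the frame of hopper between -0.1 and 0.1 m and z of pack_a in the frame of hopper between -0.01 and 0.14 m and x of pack_b in the frame of hopper between -0.08 and 0.1 m and y of pack_b in the frame of hopper between -0.1 and 0.1 m and z of pack_b in the frame of hopper between -0.01 and 0.14 m and x of stray in the frame of hopper between -0.08 and 0.1 m and y of stray in the frame of hopper between -0.1 and 0.1 m and z of stray in the frame of hopper between -0.01 and 0.14 m and value of joint flap above 0.35 rad and contact force between scoop and hopper above 0.2 N), for 0.1 s.
At the end, for the whole second after the job is handed in: All three packs lie at rest inside the hopper, below its sill; the flap is shut (under 0.08 rad); the scoop stands upright (within 0.08 rad), released and at rest on its mat, its centre within 45 mm of the mat's centre (x of pack_a in the frame of hopper between -0.08 and 0.1 m and y of pack_a in the frame of hopper between -0.1 and 0.1 m and z of pack_a in the frame of hopper between -0.01 and 0.14 m and x of pack_b in the frame of hopper between -0.08 and 0.1 m and y of pack_b in the frame of hopper between -0.1 and 0.1 m and z of pack_b in the frame of hopper between -0.01 and 0.14 m and x of stray in the frame of hopper between -0.08 and 0.1 m and y of stray in the frame of hopper between -0.1 and 0.1 m and z of stray in the frame of hopper between -0.01 and 0.14 m and value of joint flap below 0.08 rad and horizontal distance between scoop and mat_mid below 0.045 m and z of scoop in the frame of mat_mid below 0.005 m and angle between scoop's own z axis and vertical below 0.08 rad and linear speed of scoop below 0.02 m/s and linear speed of each of pack_a, pack_b, stray below 0.05 m/s); the robot touches nothing.
It fails at once if the cardboard box is pushed away (over 30 mm) (distance of carton from where it was at the start of the episode above 0.03 m).
It fails at once if the modem is pushed away (over 30 mm) (distance of modem from where it was at the start of the episode above 0.03 m).
It fails at once if the screwdriver is pushed away (over 30 mm) (distance of driver from where it was at the start of the episode above 0.03 m).
It also fails if it takes over 72 s, if anything falls off the work surface, if the arm or the gripper's body presses on something with over 40 N, if the wrist force passes 120 N, or if a joint passes its speed limit or range.

## Working session

There is one attempt and no reset: what is moved stays moved. The work goes in short steps, each a Python script; the robot and the scene stay as the last script left them, time stands still between calls to the robot, and variables do not carry over. Pictures are saved under pics/ and viewed, and the job is handed in when it is done.

```bash
ls; mkdir -p pics; python3 - <<'E'
from plant import ctrl,sensors,optics
import cv2,numpy as np
for n in("scene","top"):
    p,d=optics.grab_frame(n); cv2.imwrite(f"pics/{n}0.png",p[:,:,::-1]); np.save(f"{n}0.npy",d); c=optics.camera_params(n)
    print(n,c, (d==0).mean())
print(sensors.read_state()['t'],ctrl.tcp_to_tips)
E
```

```text
pics
scene {'mtx': array([[444.26382115,   0.        , 318.95148689],
       [  0.        , 444.26382115, 244.46327993],
       [  0.        ,   0.        ,   1.        ]]), 'k1': -0.1026506289857982, 'R': array([[-0.66806205,  0.7440021 ,  0.01240862],
       [ 0.59441711,  0.54362812, -0.59256794],
       [-0.44761747, -0.38849626, -0.80542489]]), 't': array([ 414.11694373, -271.68357073, 1659.34926542])} 0.004026692708333333
top {'mtx': array([[549.00113967,   0.        , 320.98426061],
       [  0.        , 549.00113967, 242.98893848],
       [  0.        ,   0.        ,   1.        ]]), 'k1': -0.10443560324534526, 'R': array([[-0.02407929, -0.99961903,  0.01349002],
       [-0.99276454,  0.02232196, -0.11798433],
       [ 0.11763826, -0.01623339, -0.99292382]]), 't': array([   9.38639139,  650.83640797, 1501.53470992])} 0.004134114583333333
0.1 25.0
```

View pics/scene0.png

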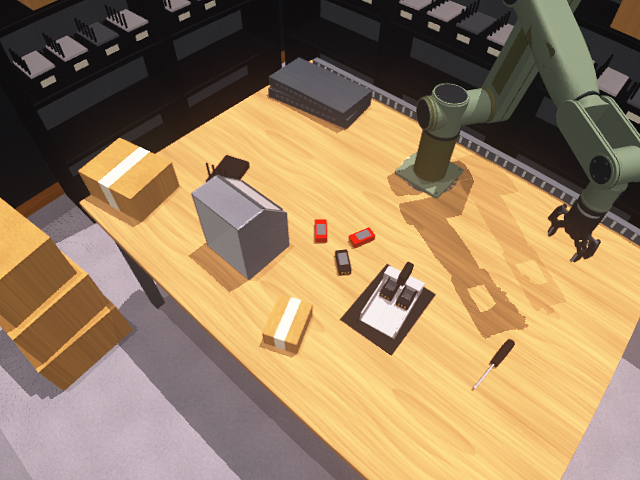

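View pics/top0.png

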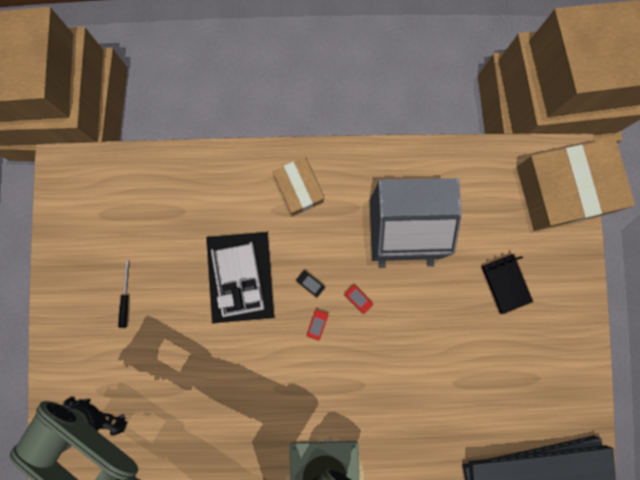

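Candidates for the stray are: the black pack at top (311,283) / scene (343,262), red packs at top (317,324) and (358,298), and packs in the scoop at top (229,297) and (250,292). The black one on the table fits the description. I'll crop that and the scoop to check.

```bash
cat > h.py <<'E'
import cv2,numpy as np
from plant import ctrl,sensors,optics
def par(n):
    c=optics.camera_params(n); return c['mtx'],float(c['k1']),np.array(c['R']),np.array(c['t'])
def slopes(n,uv):
    K,k1,R,t=par(n); uv=np.atleast_2d(np.float64(uv))
    return cv2.undistortPoints(uv[:,None],K,np.array([k1,0,0,0.]))[:,0]
def ray(n,uv):
    K,k1,R,t=par(n); s=slopes(n,uv); d=np.c_[s,np.ones(len(s))]@R; return -R.T@t,d
def onz(n,uv,z):
    o,d=ray(n,uv); return o+d*((z-o[2])/d[:,2])[:,None]
def cloud(n,depth):
    v,u=np.mgrid[0:480,0:640]; s=slopes(n,np.c_[u.ravel(),v.ravel()]); K,k1,R,t=par(n)
    P=np.c_[s,np.ones(len(s))]*depth.ravel()[:,None]; return ((P-t)@R).reshape(480,640,3)
def proj(n,X):
    K,k1,R,t=par(n); return cv2.projectPoints(np.float64(X).reshape(-1,1,3),cv2.Rodrigues(R)[0],t,K,np.array([k1,0,0,0.]))[0][:,0]
def grab(n,f=None):
    p,d=optics.grab_frame(n)
    if f: cv2.imwrite(f"pics/{f}.png",p[:,:,::-1])
    return p,d
def crop(p,x0,y0,x1,y1,f,k=4):
    cv2.imwrite(f"pics/{f}.png",cv2.resize(p[y0:y1,x0:x1,::-1],None,fx=k,fy=k,interpolation=cv2.INTER_CUBIC))
E
python3 - <<'E'
from h import *
p=cv2.imread("pics/top0.png")[:,:,::-1]; s=cv2.imread("pics/scene0.png")[:,:,::-1]
crop(p,200,225,380,345,"c_top",4); crop(s,320,220,450,360,"c_sc",4); crop(p,360,165,475,275,"c_hop",5)
d=np.load("top0.npy"); P=cloud("top",d); np.save("Pt.npy",P)
hsv=cv2.cvtColor(np.ascontiguousarray(p),cv2.COLOR_RGB2HSV)
m=((hsv[:,:,2]<70)*255).astype(np.uint8)
for c in cv2.findContours(m,0,1)[0]:
    if cv2.contourArea(c)>150:
        (cx,cy),wh,a=cv2.minAreaRect(c); 
        if 100<cx<560 and 160<cy<340: print((cx,cy),wh,a,P[int(cy),int(cx)].round(1))
E
```

```text
(123.27217102050781, 310.5123596191406) (8.309601783752441, 31.331287384033203) 2.6025619506835938 [474.8 556.3  26. ]
(310.1056823730469, 283.04730224609375) (26.397825241088867, 13.086583137512207) 38.1572265625 [540.1  27.6  25.8]
(509.23370361328125, 282.36248779296875) (52.04647445678711, 40.48686218261719) 68.49856567382812 [ 528.3 -540.7   23.7]
(239.505859375, 277.07647705078125) (85.8233871459961, 61.58729553222656) 85.60128784179688 [562.3 228.7  10.3]
(391.73394775390625, 239.4837188720703) (98.29039764404297, 55.508995056152344) 45.412193298339844 [ 637.7 -179.5  201.8]
(529.8710327148438, 184.03582763671875) (48.711185455322266, 14.613356590270996) 74.47589111328125 [ 806.5 -608.    53.8]
```

View pics/c_top.png

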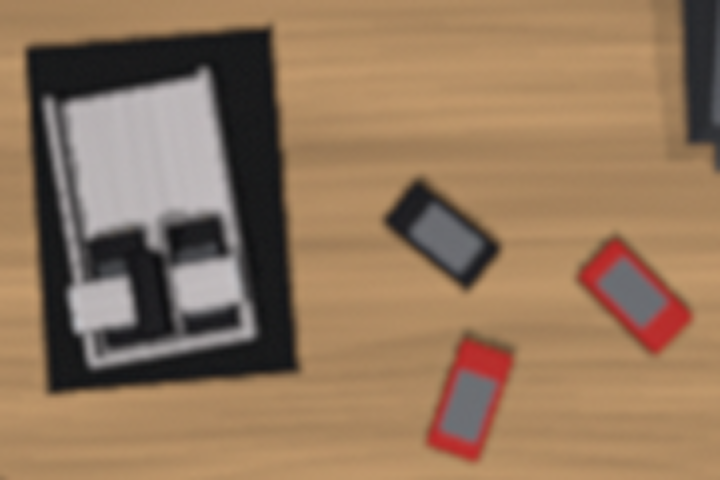

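View pics/c_sc.png

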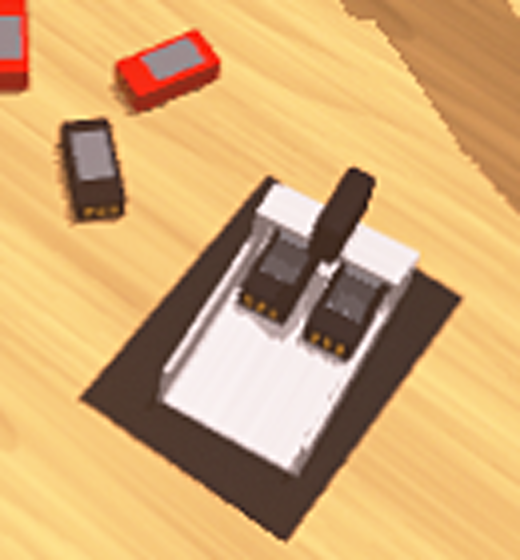

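View pics/c_hop.png

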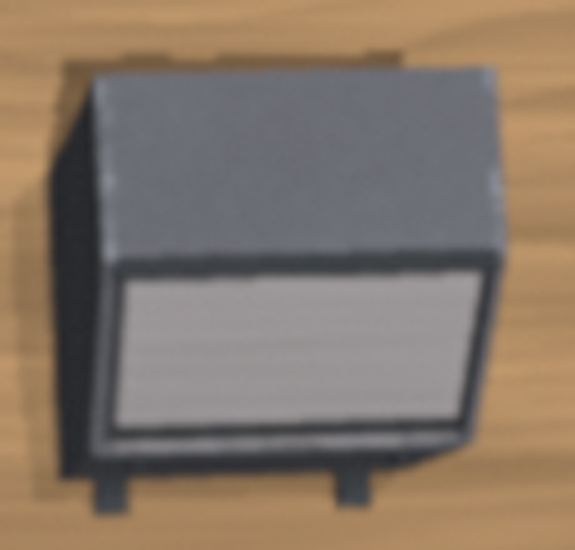

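Crops confirm that the stray is the black pack at top (311,283), between mat and hopper. The two red ones are decoys. The scoop is turned slightly on its mat and its two packs sit at the rear. Next I measure everything.

```bash
python3 - <<'E'
from h import *
p=cv2.imread("pics/top0.png")[:,:,::-1]
P=np.load("Pt.npy")
PS=cloud("scene",np.load("scene0.npy"))
C=lambda a,k=4,o=(200,225):np.array(a)/k+o
def rect(name,pts):
    r=cv2.minAreaRect(np.float32(pts)); b=cv2.boxPoints(r); e=[b[1]-b[0],b[2]-b[1]]; 
    e=max(e,key=np.linalg.norm); a=np.degrees(np.arctan2(e[1],e[0])); a=(a+90)%180-90
    print(name,np.round(r[0],1),np.round(r[1],1),'long axis deg',round(a,1),len(pts))
mat=onz("top",C([(27,47),(270,28),(297,370),(50,390)]),3)
print("mat",mat.round(1)); rect("mat",mat[:,:2])
sw=onz("top",C([(46,97),(206,68),(257,335),(88,368)]),48)
print("scoopwalls",sw.round(1)); rect("scoop",sw[:,:2])
st=onz("top",C([(421,178),(499,248),(468,290),(385,218)]),26);print("stray",st.round(1)); rect("stray",st[:,:2])
for nm,Q,in (("top",P),("scene",PS)):
    X=Q.reshape(-1,3)
    b=(abs(X[:,0]-540)<90)&(abs(X[:,1]-235)<90)
    for lo,hi in((110,135),(76,86),(44,52)):
        k=b&(X[:,2]>lo)&(X[:,2]<hi)
        if k.sum()>5: rect(f"{nm} z{lo}",X[k,:2]); print('  mean',X[k].mean(0).round(1))
    b=(abs(X[:,0]-540)<50)&(abs(X[:,1]-27)<50)&(X[:,2]>20)&(X[:,2]<32)
    rect(nm+" stray",X[b,:2]); print(X[b].mean(0))
    b=(abs(X[:,0]-690)<150)&(abs(X[:,1]+190)<150)&(X[:,2]>243)&(X[:,2]<260)
    rect(nm+" hoptop",X[b,:2]); print(X[b].mean(0))
H=lambda a:C(a,5,(360,165))
print("hop top back corners",onz("top",H([(97,75),(494,68)]),251).round(1),"top front",onz("top",H([(110,258),(504,248)]),251).round(1),"sill",onz("top",H([(93,452),(472,438)]),165).round(1))
E
```

```text
mat [[680.6 322.1   3. ]
 [690.4 146.7   3. ]
 [445.8 130.9   3. ]
 [435.3 306.3   3. ]]
mat [563.2 226.5] [246.5 175.6] long axis deg 3.7 4
scoopwalls [[639.  300.   48. ]
 [656.9 188.   48. ]
 [471.1 154.9  48. ]
 [450.9 271.6  48. ]]
scoop [554.7 229.5] [190.3 118.5] long axis deg 9.8 4
stray [[578.3  40.1  26. ]
 [527.9 -13.5  26. ]
 [499.1   8.9  26. ]
 [550.8  65.9  26. ]]
stray [538.2  24.9] [77.  37.8] long axis deg 46.8 4
top z110 [501.6 220.3] [59.9 23.4] long axis deg 9.6 204
  mean [501.3 219.8 125. ]
top z76 [503.9 220.8] [ 34.5 116. ] long axis deg -80.4 328
  mean [502.  219.3  81. ]
top z44 [550.1 228.5] [176.9 116. ] long axis deg 9.1 179
  mean [534.7 230.9  47.9]
top stray [540.8  28.8] [80.  39.8] long axis deg 49.4 369
[540.75353209  28.34284854  25.87292424]
top hoptop [ 726. -243.] [193.9 110.4] long axis deg 90.0 3280
[ 726.89134522 -242.65718562  251.21560601]
scene z110 [500.3 221. ] [61.7 22.3] long axis deg 10.1 168
  mean [505.  222.5 124.1]
scene z76 [503.3 221.5] [ 47.4 115.2] long axis deg -77.7 296
  mean [501.  223.5  81.1]
scene z44 [547.8 228.8] [180.6 116.3] long axis deg 8.6 124
  mean [557.5 237.3  48. ]
scene stray [539.6  25.6] [82.3 40. ] long axis deg 49.8 276
[541.95502003  27.82970979  26.6552017 ]
scene hoptop [ 728.7 -242.2] [104.9 195.6] long axis deg -89.7 2041
[ 731.16835701 -237.35479316  252.3352685 ]
hop top back corners [[ 778.4 -149.6  251. ]
 [ 778.7 -347.7  251. ]] top front [[ 687.1 -152.5  251. ]
 [ 688.2 -347.4  251. ]] sill [[ 600.4 -151.1  165. ]
 [ 603.  -348.9  165. ]]
```

```bash
cat >> h.py <<'E'
def frame(z,y):
    z=np.array(z,float);z/=np.linalg.norm(z);y=np.array(y,float);y-=z*(y@z);y/=np.linalg.norm(y)
    return np.c_[np.cross(y,z),y,z]
def scoopR(yaw,beta):   # beta = nose down
    c,s=np.cos(yaw),np.sin(yaw); Rz=np.array([[c,-s,0],[s,c,0],[0,0,1]])
    cb,sb=np.cos(beta),np.sin(beta); return Rz@np.array([[cb,0,sb],[0,1,0],[-sb,0,cb]])
GRIP=np.array([-55,0,105.]); LIP=np.array([94,0,4.])
def tool_for(R,origin,lean,flip=1):  # scoop pose -> tool pose
    z=R@np.array([np.sin(lean),0,-np.cos(lean)]); y=flip*R[:,1]
    g=np.array(origin)+R@GRIP; return g-6*z, frame(z,y)
SCO=np.array([555.3,229.7,3.]);SYAW=np.radians(9.7)
MAT=np.array([563.2,226.5,3.]);MYAW=np.radians(3.7)
HOP=np.array([681,-247,0.]);HYAW=np.radians(0.2)
E
python3 - <<'E'
from h import *
P=np.load("Pt.npy").reshape(-1,3); R=scoopR(SYAW,0); L=(P-SCO)@R
k=(abs(L[:,0])<94)&(abs(L[:,1])<52)&(L[:,2]>24)&(L[:,2]<36)
print("packs x range",np.percentile(L[k,0],[0,2,50,98,100]).round(1),"y",np.percentile(L[k,1],[0,50,100]).round(1))
q0=sensors.read_state()['q']
def ik(n,p,r): 
    q=ctrl.solve_ik(list(p),r); print(n,None if q is None else np.round(q,2))
for f in(1,-1):
    a=np.radians(139.5); ik(f"stray{f}",[540.5,28,28],frame([0,0,-1],[f*np.cos(a),f*np.sin(a),0]))
    ik(f"cross{f}",SCO+R@[42,0,35],frame([0,0,-1],f*R[:,0])); ik(f"long{f}",SCO+R@[45,0,35],frame([0,0,-1],f*R[:,1]))
for ld in(0,30,45):
  for f in(1,-1):
    l=np.radians(ld); ik(f"grip{ld} {f}",*tool_for(R,SCO,l,f))
    H=scoopR(HYAW,0); ik(f"  approach",*tool_for(H,HOP+H@[-110,0,180]-H@LIP,l,f))
    H=scoopR(HYAW,np.radians(48)); ik(f"  pour",*tool_for(H,HOP+[0,0,103]-H@LIP,l,f))
E
```

```text
packs x range [-93.5 -84.6 -27.9  -5.3  -4. ] y [-47.9 -13.6  48.7]
stray1 [-0.11  0.44  1.78 -0.    0.92 -2.54]
cross1 [ 0.24  0.59  1.51 -0.    1.04  0.07]
long1 [ 0.24  0.59  1.5  -0.    1.05 -1.5 ]
stray-1 [-0.11  0.44  1.78 -0.    0.92  0.6 ]
cross-1 None
long-1 [ 0.24  0.59  1.5  -0.    1.05  1.64]
grip0 1 [ 0.26  0.31  1.73 -0.    1.1  -1.48]
  approach [-0.71 -0.    1.71 -0.    1.44 -2.28]
  pour [-0.37  1.07  0.36 -0.45  2.47 -2.18]
grip0 -1 [ 0.26  0.31  1.73 -0.    1.1   1.66]
  approach [-0.71 -0.    1.71 -0.    1.44  0.86]
  pour [-0.37  1.07  0.36 -0.45  2.47  0.96]
grip30 1 [ 0.29  0.1   2.1  -0.15  0.43 -1.33]
  approach [-0.97 -0.25  2.01  0.48  1.12 -2.7 ]
  pour [-0.43  0.66  0.87 -0.14  1.89 -2.03]
grip30 -1 [ 0.29  0.1   2.1  -0.15  0.43  1.81]
  approach [-0.97 -0.25  2.01  0.48  1.12  0.44]
  pour [-0.43  0.66  0.87 -0.14  1.89  1.11]
grip45 1 None
  approach None
  pour [-0.47  0.49  1.11 -0.02  1.59 -2.05]
grip45 -1 None
  approach [-1.13 -0.32  2.16  0.82  1.07  0.11]
  pour [-0.47  0.49  1.11 -0.02  1.59  1.09]
```

```bash
python3 - <<'E'
from h import *
a=np.radians(49.5+90); Rt=frame([0,0,-1],[-np.cos(a),-np.sin(a),0]); x,y=540.5,27.5
ctrl.gripper_to(62,40)
ctrl.move_ptp([x,y,170],Rt)
ctrl.move_l([x,y,28],vel=120,threshold=8) and print("touch")
ctrl.gripper_to(30,45); s=sensors.read_state(); print(s['grip_width'],s['t'],s['eef_pos'],s['force'])
ctrl.move_l([x,y,150],vel=200)
p,d=grab("scene","s1"); s=sensors.read_state(); print(s['grip_width'],s['t'],s['force']); crop(p,260,160,460,330,"s1c",4)
E
```

```text
39.41093834874058 4.2417 [541.40884032  27.43649831  29.02645327] [0.23521399 0.083483   4.37788694]
39.45531511884217 5.05 [-0.60397926 -0.73880202 -2.0983572 ]
```

View pics/s1c.png

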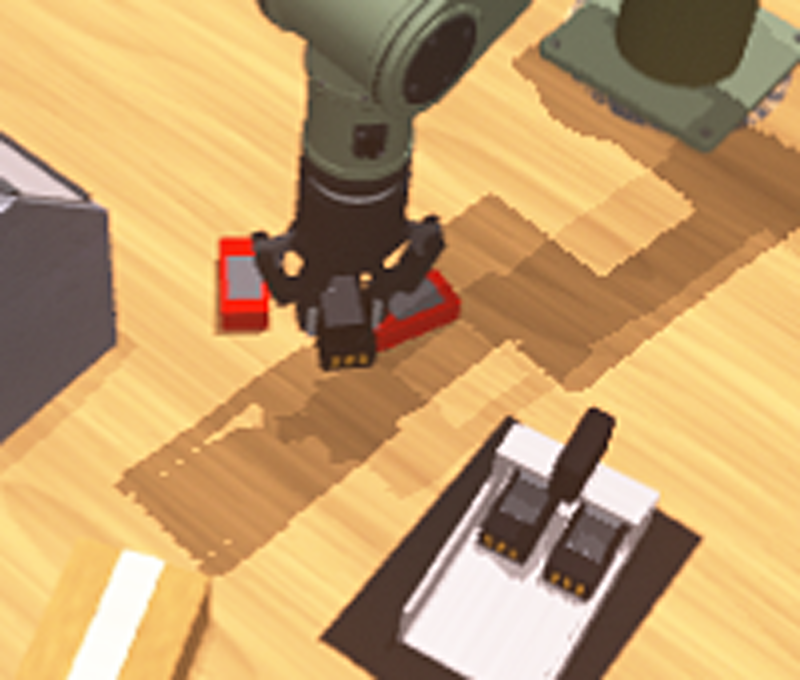

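The stray is held (39.4 mm wide, centred at crop (345,320)), and the red packs are undisturbed. Now I place it crosswise in the front half of the scoop.

```bash
python3 - <<'E'
from h import *
R=scoopR(SYAW,0); Rt=frame([0,0,-1],R[:,0]); c=SCO+R@[47,0,0]
ctrl.move_ptp([c[0],c[1],170],Rt)
print("touch",ctrl.move_l([c[0],c[1],37.5],vel=90,threshold=6)); s=sensors.read_state(); print(s['eef_pos'],s['force'])
ctrl.gripper_to(54); ctrl.move_l([c[0],c[1],190],vel=200)
s=sensors.read_state(); print(s['t'],s['force'])
p,d=grab("scene","s2"); crop(p,320,240,450,360,"s2c",5)
E
```

```text
touch False
[602.26269707 237.81239285  38.35105853] [ 0.30290596 -0.75322817 -0.93865838]
8.7667 [-0.33203742 -0.2194248  -0.19189283]
```

View pics/s2c.png

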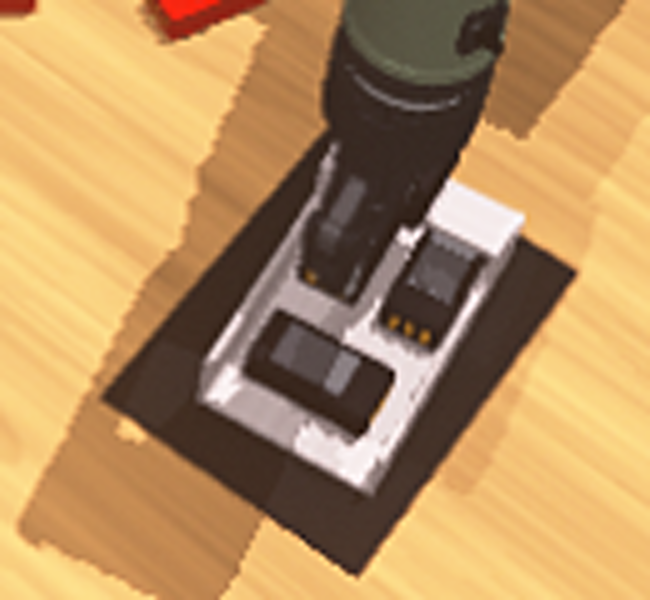

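The stray lies crosswise in the front half at crop (320,370), and the scoop has not moved. Next I work out the flap geometry and check IK along the push-and-tip path before gripping.

```bash
cat >> h.py <<'E'
LEAN=np.radians(22)
# waypoints: sill-relative. (s along scoop axis past sill, clearance c of underside, beta deg)
def lip_from(s,c,b):
    b=np.radians(b); d=np.array([np.cos(b),-np.sin(b)]); n=np.array([np.sin(b),np.cos(b)])
    return np.array([-80,165.])+s*d+(c+4)*n
def hop_tool(s,c,b,flip=-1,lean=None,dy=0):
    L=lip_from(s,c,b); H=scoopR(HYAW,np.radians(b)); Rh=scoopR(HYAW,0)
    return tool_for(H,HOP+Rh@[L[0],dy,L[1]]-H@LIP,LEAN if lean is None else lean,flip)
E
python3 - <<'E'
from h import *
def theta(s,c,b):
    L=lip_from(s,c,b);B=np.radians(b);d=np.array([np.cos(B),-np.sin(B)]);n=np.array([np.sin(B),np.cos(B)])
    pts=[("f%d"%z,L+(z-4)*n) for z in(0,4,15,30,45)]+[("t%d"%t,L+41*n-t*d) for t in range(5,100,5)]
    best=(0,None,0)
    for nm,q in pts:
        v=q-[3,246]; r=np.hypot(*v)
        if r<=112 and v[1]<0:
            th=np.pi/4-np.arctan2(-v[0],-v[1])
            if th>best[0]: best=(th,nm,r)
    return best
for w in [(-40,14,0),(15,14,0),(40,14,0),(60,14,0),(62,12,5),(64,12,10),(68,12,15),(75,12,20),(82,12,27),(90,12,35),(98,12,42),(105,12,48),(108,12,52)]:
    th,nm,r=theta(*w); M=(0.24+0.3*th); F=M/(r/1000) if r else 0
    qs=[ctrl.solve_ik(list(p),R) for lean in (15,22) for p,R in [hop_tool(*w,lean=np.radians(lean))]]
    print(w,"th %.2f %s r%.0f F%.1f"%(th,nm,r,F),[None if q is None else np.round(q,2) for q in qs])
R=scoopR(SYAW,0)
for l in(15,22): print(ctrl.solve_ik(*[x if i else list(x) for i,x in enumerate(tool_for(R,SCO,np.radians(l),-1))]))
E
```

```text
(-40, 14, 0) th 0.00 None r0 F0.0 [array([-0.85, -0.16,  1.87,  0.21,  1.27,  0.68]), array([-0.91, -0.22,  1.94,  0.32,  1.2 ,  0.57])]
(15, 14, 0) th 0.00 None r0 F0.0 [array([-0.75, -0.06,  1.78,  0.19,  1.24,  0.77]), array([-0.81, -0.11,  1.85,  0.3 ,  1.15,  0.67])]
(40, 14, 0) th 0.21 f0 r80 F3.8 [array([-0.72, -0.01,  1.73,  0.18,  1.23,  0.81]), array([-0.77, -0.07,  1.81,  0.29,  1.14,  0.71])]
(60, 14, 0) th 0.45 f0 r71 F5.3 [array([-0.69,  0.03,  1.69,  0.18,  1.22,  0.83]), array([-0.74, -0.03,  1.77,  0.28,  1.13,  0.74])]
(62, 12, 5) th 0.52 f0 r77 F5.1 [array([-0.64,  0.09,  1.6 ,  0.11,  1.31,  0.9 ]), array([-0.69,  0.03,  1.68,  0.2 ,  1.2 ,  0.83])]
(64, 12, 10) th 0.57 f0 r82 F5.0 [array([-0.6 ,  0.16,  1.5 ,  0.05,  1.4 ,  0.96]), array([-0.64,  0.1 ,  1.59,  0.13,  1.29,  0.9 ])]
(68, 12, 15) th 0.73 f45 r44 F10.5 [array([-0.56,  0.24,  1.4 , -0.  ,  1.5 ,  1.  ]), array([-0.6 ,  0.17,  1.49,  0.07,  1.38,  0.96])]
(75, 12, 20) th 0.92 f45 r54 F9.6 [array([-0.53,  0.33,  1.29, -0.04,  1.6 ,  1.04]), array([-0.56,  0.25,  1.38,  0.02,  1.48,  1.01])]
(82, 12, 27) th 1.02 f45 r69 F7.9 [array([-0.48,  0.45,  1.14, -0.1 ,  1.74,  1.08]), array([-0.51,  0.37,  1.23, -0.04,  1.61,  1.06])]
(90, 12, 35) th 1.05 f45 r89 F6.2 [array([-0.44,  0.6 ,  0.95, -0.16,  1.9 ,  1.1 ]), array([-0.46,  0.52,  1.05, -0.1 ,  1.77,  1.09])]
(98, 12, 42) th 1.05 f45 r108 F5.1 [array([-0.41,  0.74,  0.78, -0.21,  2.05,  1.1 ]), array([-0.43,  0.65,  0.89, -0.15,  1.92,  1.11])]
(105, 12, 48) th 0.96 t15 r111 F4.7 [array([-0.39,  0.87,  0.62, -0.26,  2.18,  1.08]), array([-0.41,  0.77,  0.74, -0.2 ,  2.04,  1.11])]
(108, 12, 52) th 0.88 t30 r108 F4.7 [array([-0.38,  0.95,  0.51, -0.3 ,  2.27,  1.06]), array([-0.39,  0.85,  0.64, -0.23,  2.13,  1.1 ])]
[ 0.2706865   0.18358074  1.9209238  -0.03737435  0.77692229  1.69541037]
[ 0.2787539   0.13896925  2.00485119 -0.07077892  0.61706269  1.73009811]
```

```bash
python3 - <<'E'
from h import *
R=scoopR(SYAW,0); p0,Rt=tool_for(R,SCO,LEAN,-1); z=Rt[:,2]
ctrl.gripper_to(50)
ctrl.move_ptp(p0-90*z,Rt); 
print("touch",ctrl.move_l(p0,vel=100,threshold=8))
ctrl.gripper_to(10,115); s=sensors.read_state(); print(s['grip_width'],s['t'],s['eef_pos'],p0,s['force'])
ctrl.move_l(p0+[0,0,60],vel=60); s=sensors.read_state(); print(s['grip_width'],s['force'],s['wrist_torque'],s['t'])
p,d=grab("scene","s3"); crop(p,320,220,450,340,"s3c",5); p,d=grab("top","t3"); crop(p,190,225,320,345,"t3c",5)
P=cloud("top",d).reshape(-1,3); O=SCO+[0,0,60]; L=(P-O)@R
k=(abs(L[:,0])<96)&(abs(L[:,1])<60)&(L[:,2]>-8)&(L[:,2]<60)
# wall tops / pack tops profile
for lo,hi in((-95,-80),(10,30),(30,66),(70,80),(80,92)):
    kk=k&(L[:,0]>lo)&(L[:,0]<hi); print(lo,hi,kk.sum(),np.percentile(L[kk,2],[5,25,50,75,95]).round(1) if kk.sum() else '')
E
```

```text
touch False
20.35227514601249 11.925 [499.17786826 220.4485815  114.40307539] [498.87080309 220.05438073 113.56310313] [-3.07053489  1.3234134   4.23230603]
20.898983654322535 [-0.95812473  0.85810196 -6.45457395] [-0.11082162  0.77484732  0.02078627] 13.075
-95 -80 41 [-1.4 16.  41.1 44.5 47.3]
10 30 346 [-2.3  0.8  3.9  8.3 41.4]
30 66 580 [ 1.1 23.2 27.3 30.4 42.3]
70 80 144 [-3.6 -0.5  2.6  6.  40.1]
80 92 192 [-2.6  0.4  2.8  5.7 41.6]
```

View pics/s3c.png

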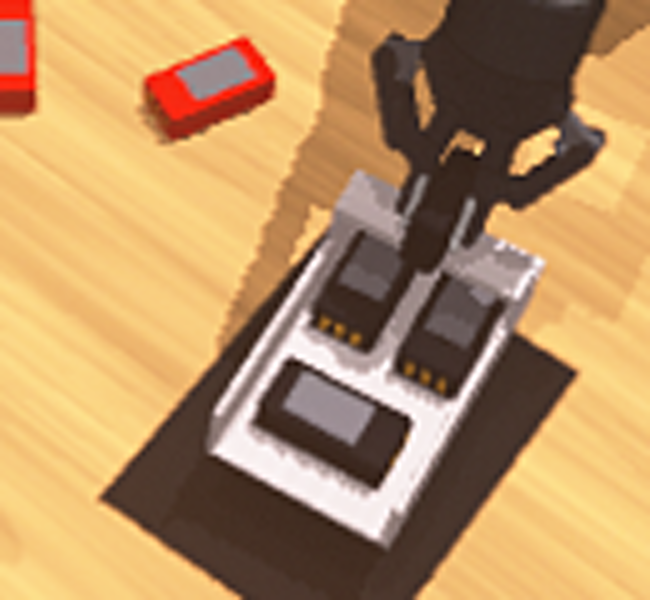

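View pics/t3c.png

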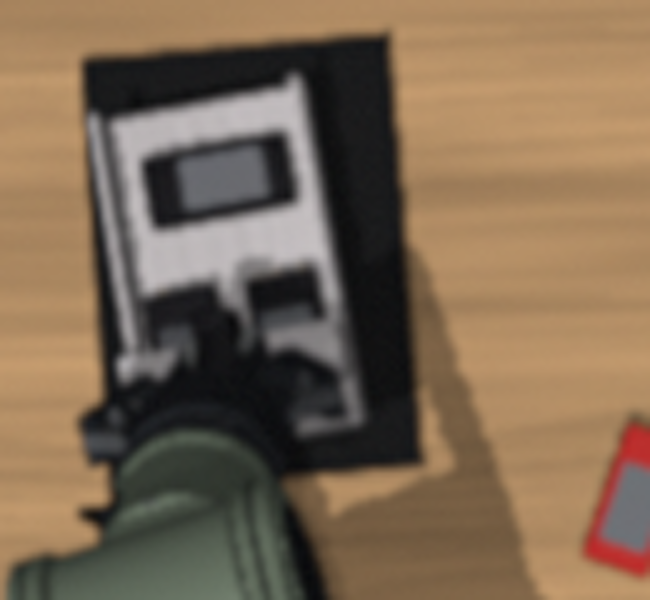

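Level lift: the scoop floor reads about 3 mm at both ends in the depth data, and all three packs are aboard. Next I carry it to the hopper and stop just short of the flap.

```bash
python3 - <<'E'
from h import *
R=scoopR(SYAW,0); p0,Rt=tool_for(R,SCO,LEAN,-1)
ctrl.move_l(p0+[-40,0,190],vel=150)
p,Rh=hop_tool(-60,22,0); 
ctrl.move_l(p+[0,130,0],Rh,vel=180)
ctrl.move_l(p,Rh,vel=150)
p,Rh=hop_tool(-15,16,0); ctrl.move_l(p,Rh,vel=80); ctrl.hold(.2)
s=sensors.read_state(); print(s['t'],s['force'],s['wrist_torque'],s['eef_pos']-p,s['grip_width'])
p,d=grab("scene","s4"); crop(p,190,150,340,290,"s4c",5); p,d=grab("top","t4"); crop(p,340,165,480,345,"t4c",4)
E
```

```text
18.2333 [-0.12660608  0.78146078 -6.42034112] [0.0606608  0.77545166 0.08810348] [-0.28852003 -0.11845618  0.07751036] 20.733329175727015
```

View pics/s4c.png

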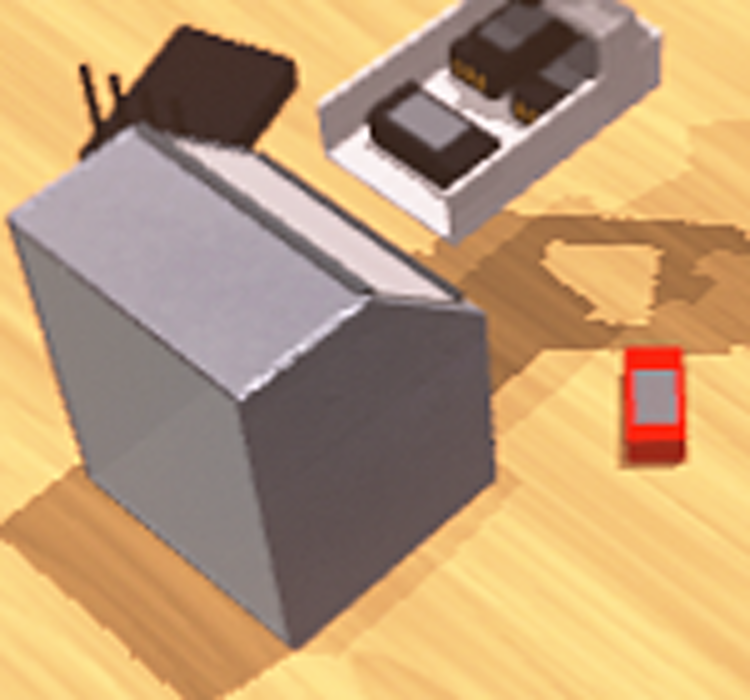

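View pics/t4c.png

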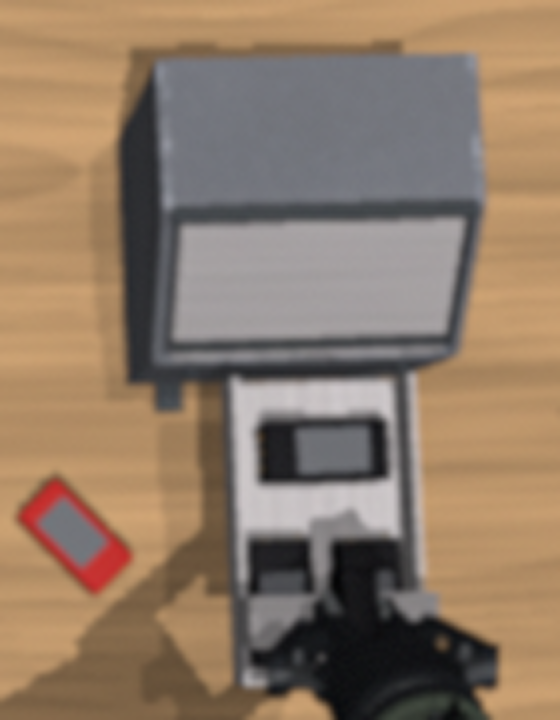

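The scoop is aligned with the mouth: its walls are at crop x 232–410, the sill at 160–460, with all packs aboard. Now the push.

```bash
python3 - <<'E'
from h import *
for w in [(10,14,0),(40,14,0),(60,14,0)]:
    p,Rh=hop_tool(*w); ctrl.move_l(p,Rh,vel=60); s=sensors.read_state(); print(w,s['force'].round(1),s['wrist_torque'].round(2),(s['eef_pos']-p).round(1),s['t'])
ctrl.hold(.3)
p,d=grab("scene","s5"); crop(p,190,150,340,290,"s5c",5); p,d=grab("top","t5"); crop(p,340,165,480,345,"t5c",4)
E
```

```text
(10, 14, 0) [-0.2  0.6 -6.4] [ 0.03  0.79 -0.02] [ 0.2  0.3 -0.4] 18.9
(40, 14, 0) [-3.1 -0.8 -5.6] [-0.    1.32 -0.05] [ 0.1  0.  -0.1] 19.55
(60, 14, 0) [-4.8 -0.3 -6.1] [-0.    2.01  0.12] [-0.6  0.3 -0.7] 20.0333
```

View pics/s5c.png

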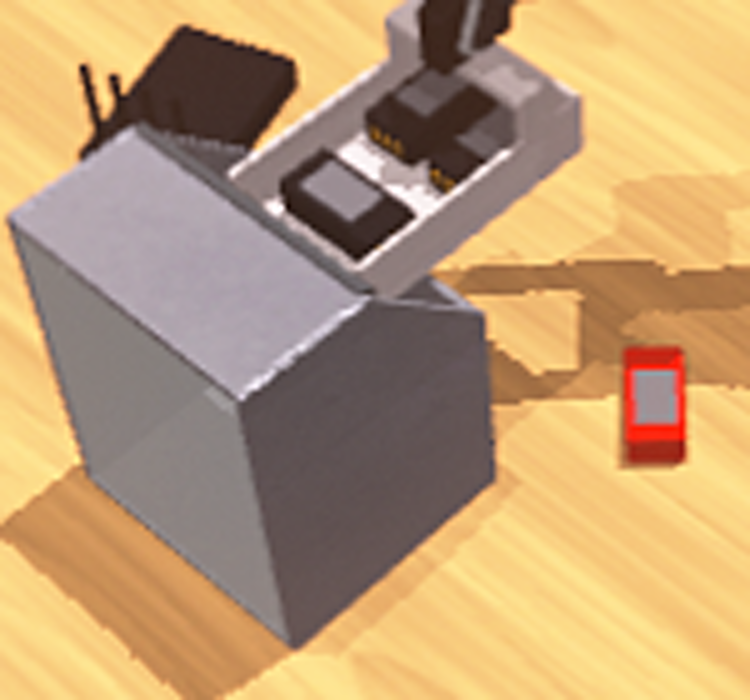

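View pics/t5c.png

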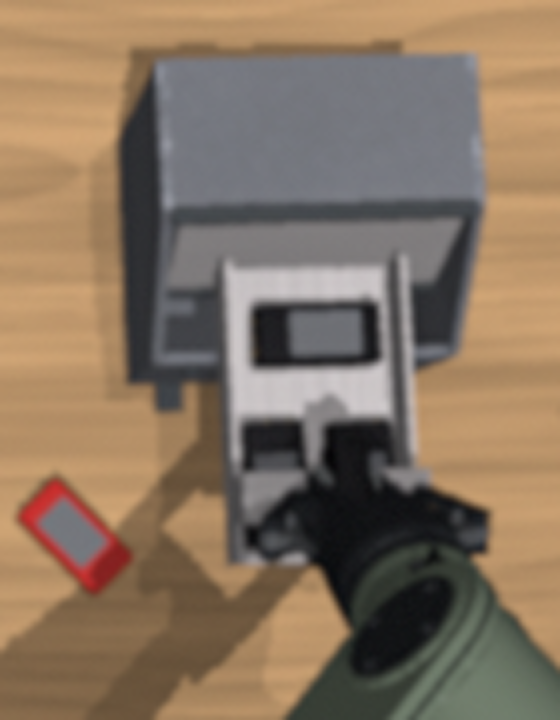

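The flap is well open with all three packs aboard, and the measured 4.8 N matches the geometry for about 0.45 rad. I push a little further for margin, then pitch.

```bash
python3 - <<'E'
from h import *
p,Rh=hop_tool(65,14,0); ctrl.move_l(p,Rh,vel=60); ctrl.hold(.3)
for w in [(64,14,8),(64,14,15),(68,14,22),(75,14,30),(85,14,38),(94,14,45),(97,13,50)]:
    p,Rh=hop_tool(*w); ctrl.move_l(p,Rh,vel=60); s=sensors.read_state(); print(w,s['force'].round(1),s['wrist_torque'].round(2),(s['eef_pos']-p).round(1),s['t'])
ctrl.hold(.6); s=sensors.read_state(); print(s['force'].round(1),s['wrist_torque'].round(2),s['grip_width'])
p,d=grab("scene","s6"); crop(p,190,150,340,290,"s6c",5); p,d=grab("top","t6"); crop(p,340,165,480,345,"t6c",4)
E
```

```text
(64, 14, 8) [-4.7  0.3 -2.5] [0.1  1.24 0.2 ] [0.4 0.  0.4] 21.475
(64, 14, 15) [-9.3  0.2 -1. ] [0.23 1.72 0.23] [-1.  -0.   0.2] 21.9333
(68, 14, 22) [-8.7 -0.3 -1.8] [0.02 1.94 0.16] [-1.5 -0.2 -0.5] 22.45
(75, 14, 30) [-5.8  0.2 -7.4] [-0.02  1.8   0.13] [-1.   0.1 -2.2] 23.05
(85, 14, 38) [-5.6  0.6 -6.8] [-0.1   1.33  0.18] [-0.9  0.1 -2.2] 23.6833
(94, 14, 45) [-4.2 -0.4 -6.2] [-0.11  0.88  0.13] [-0.1  0.  -0.9] 24.2583
(97, 13, 50) [-3.8 -0.6 -9.8] [-0.06  0.33  0.11] [ 0.1  0.1 -1.6] 24.65
[-4.2  0.8 -9.6] [0.07 0.34 0.12] 20.606322403637066
```

View pics/s6c.png

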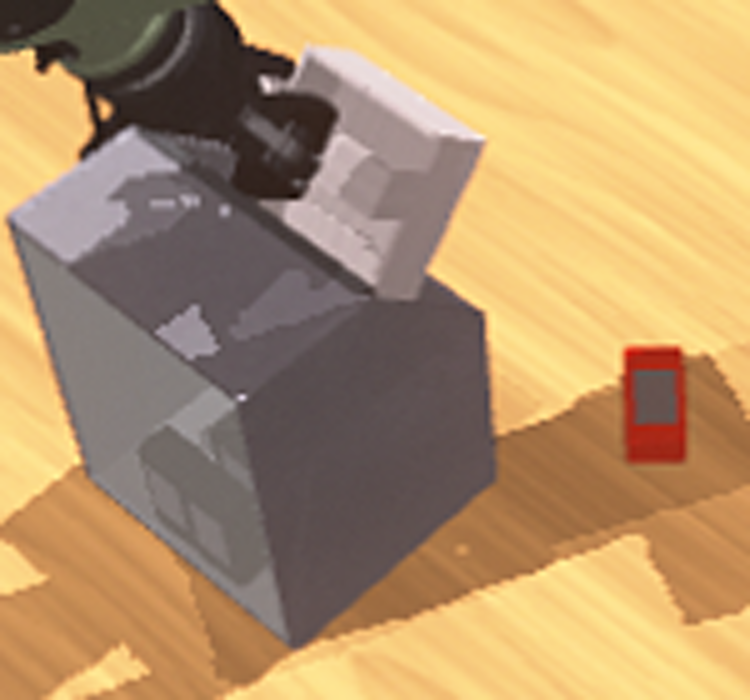

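View pics/t6c.png

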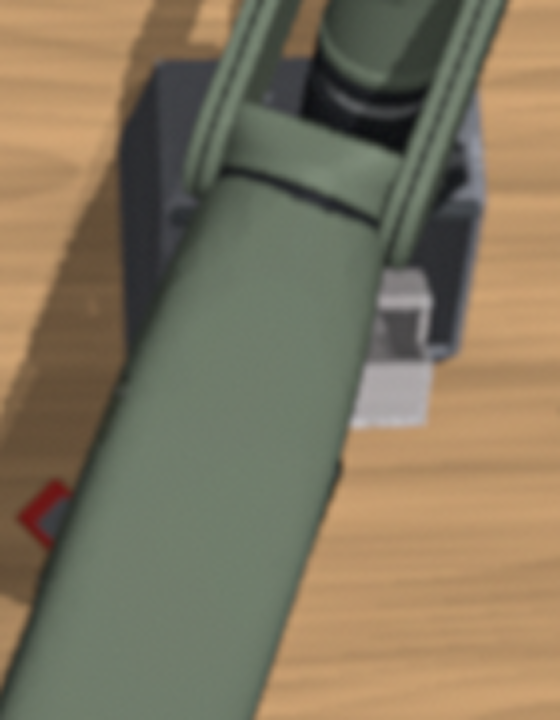

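```bash
python3 - <<'E'
from h import *
p=cv2.imread("pics/s6.png")[:,:,::-1]
q=np.clip(p[205:290,190:260].astype(float)*2.0-60,0,255).astype(np.uint8)
crop(q,0,0,70,85,"s6z",7)
E
```

```text
(no output)
```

View pics/s6z.png

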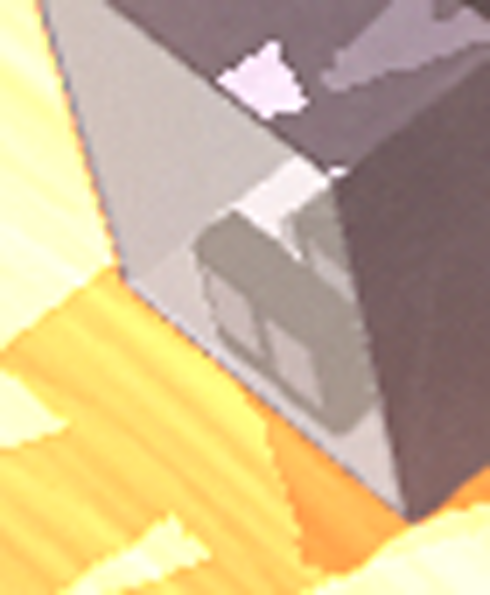

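```bash
python3 - <<'E'
from h import *
o,d=ray("scene",[(218,241),(230,252),(224,252),(237,238),(240,258),(236,265)])
for D in d:
    t=(775-o[0])/D[0]; X=o+t*D; t2=-o[2]/D[2]; print("glass",(X-HOP).round(0),"floor",(o+t2*D-HOP).round(0))
ps,dp=grab("scene"); P=cloud("scene",dp)
for u,v in[(218,241),(230,252),(237,238),(240,258),(228,265)]: print((u,v),(P[v,u]-HOP).round(0))
s=sensors.read_state();print(s['t'],s['force'])
q=np.clip(ps[150:215,235:295].astype(float)*1.6-30,0,255).astype(np.uint8); crop(q,0,0,60,65,"s6y",9)
E
```

```text
glass [ 94. -31.  82.] floor [ 64. -88.   0.]
glass [94. 23. 75.] floor [ 66. -25.   0.]
glass [ 94. -13.  41.] floor [ 79. -40.   0.]
glass [ 94.  79. 195.] floor [ 13. -51.   0.]
glass [94. 71. 90.] floor [60. 16.  0.]
glass [94. 39. 20.] floor [87. 27.  0.]
(218, 241) [ 98. -23.  93.]
(230, 252) [100.  33.  90.]
(237, 238) [ 98.  86. 205.]
(240, 258) [ 99.  79. 103.]
(228, 265) [103.   5.  -4.]
25.4 [-4.0070226   1.55117005 -9.45286885]
```

View pics/s6y.png

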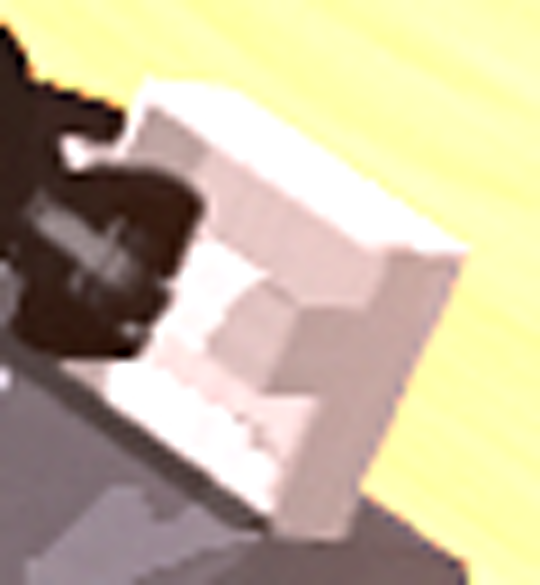

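In this view the scoop's rear half is empty. The packs have slid into the hopper, but a pack may still be leaning on the lip, since the vertical force is about 6 N above what the empty scoop should give. I draw back along the slope with the flap still propped open, so that anything leaning drops.

```bash
python3 - <<'E'
from h import *
for w in [(90,14,53),(80,14,53),(70,14,53),(62,14,53),(72,14,53)]:
    p,Rh=hop_tool(*w); ctrl.move_l(p,Rh,vel=80); ctrl.hold(.15);s=sensors.read_state(); print(w,s['force'].round(1),s['wrist_torque'].round(2),(s['eef_pos']-p).round(1),s['t'])
p,d=grab("scene","s7"); q=np.clip(p[150:290,185:300].astype(float)*1.8-50,0,255).astype(np.uint8)
crop(q,0,0,115,140,"s7c",4)
E
```

```text
(90, 14, 53) [-4.7  0.5 -6.1] [-0.05  0.43  0.08] [ 0.1 -0.1  0.4] 25.8
(80, 14, 53) [-5.  -0.  -1.5] [0.06 0.97 0.09] [-0.3 -0.2  2.4] 26.225
(70, 14, 53) [-5.  0. -2.] [0.06 0.94 0.18] [-0.5 -0.1  1.9] 26.65
(62, 14, 53) [-5.3  0.2 -2.1] [0.06 0.92 0.12] [-0.7 -0.1  1.9] 27.05
(72, 14, 53) [-4.7  0.2 -2.2] [-0.2   0.85  0.21] [-0.3 -0.2  0.5] 27.475
```

View pics/s7c.png

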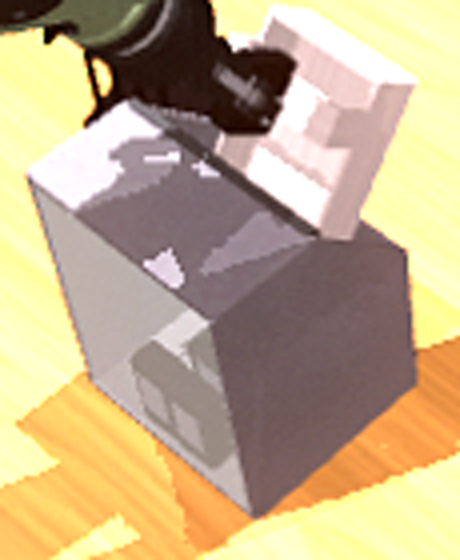

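The force (-2.1 N in z) now matches an empty scoop, while -4.7 N in x shows the scoop still pressing the flap. Shapes of the packs are visible low down through the back window. Next I withdraw, let the flap shut, and check.

```bash
python3 - <<'E'
from h import *
ctrl.hold(.2)
for w in [(40,18,53),(-30,25,50),(-70,30,0)]:
    p,Rh=hop_tool(*w); ctrl.move_l(p,Rh,vel=150); s=sensors.read_state(); print(w,s['force'].round(1),s['wrist_torque'].round(2),(s['eef_pos']-p).round(1),s['t'])
p,Rh=hop_tool(-70,30,0); ctrl.move_l(p+[0,200,0],Rh,vel=200)
p,d=grab("scene","s8"); q=np.clip(p[150:290,185:345].astype(float)*1.8-50,0,255).astype(np.uint8)
crop(q,0,0,160,140,"s8c",5); p,d=grab("top","t8"); crop(p,220,165,480,345,"t8c",3)
P=cloud("top",d)-HOP
for u,v in [(415,225),(415,237),(415,247),(435,237)]: print(P[v,u].round(0))
print(sensors.read_state()['t'])
E
```

```text
(40, 18, 53) [-5.9 -0.2  0.7] [-0.    1.18  0.2 ] [-0.3  0.1  2.8] 28.0917
(-30, 25, 50) [ 0.1 -1.  -2.8] [ 0.07 -0.54 -0.02] [ 0.9  0.2 -0.4] 28.7583
(-70, 30, 0) [-0.1  0.4 -2.7] [-0.02  0.37 -0.01] [ 0.5 -0.1  0.2] 30.4083
[-13.  10. 230.]
[-40.   7. 204.]
[-63.   4. 184.]
[-41. -44. 206.]
31.6583
```

View pics/s8c.png

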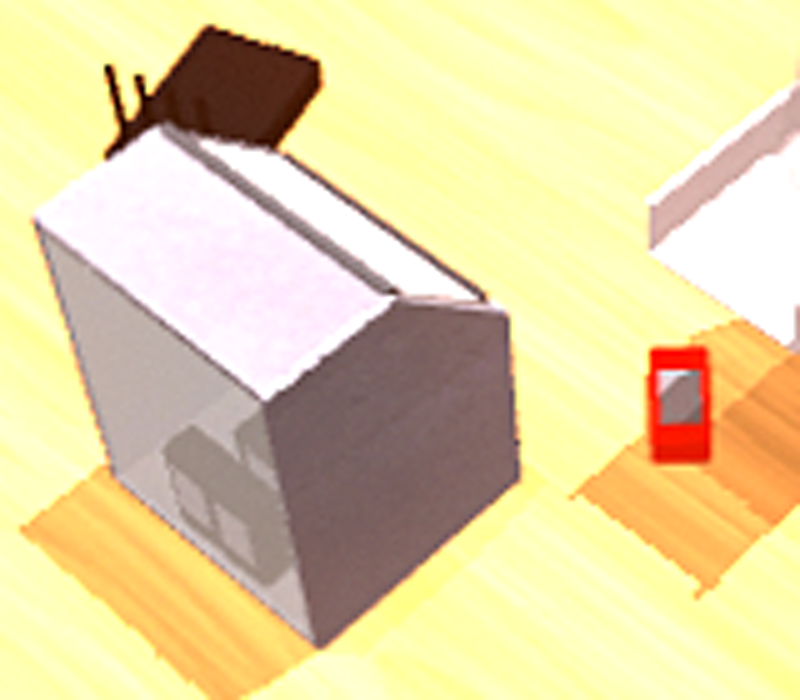

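View pics/t8c.png

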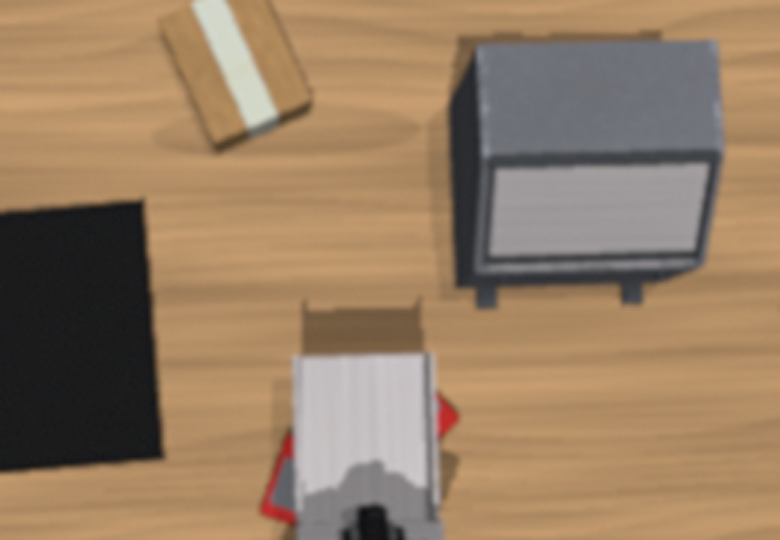

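The flap is shut and the scoop is empty. I check how level it still is in the grip, then return it to the mat centre.

```bash
python3 - <<'E'
from h import *
d=None
p,d=grab("top"); P=cloud("top",d).reshape(-1,3)
L0=lip_from(-70,30,0); H=scoopR(HYAW,0); O=HOP+H@[L0[0],0,L0[1]]+[0,200,0]-H@LIP; L=(P-O)@H
k=(L[:,0]>0)&(L[:,0]<88)&(abs(L[:,1])<40)&(abs(L[:,2]-4)<25); A=np.c_[L[k,:2],np.ones(k.sum())]
print("floor fit dz/dx,dz/dy,z0",np.linalg.lstsq(A,L[k,2],rcond=None)[0],k.sum())
k=(L[:,0]>-20)&(L[:,0]<110)&(abs(L[:,1])<75)&(L[:,2]>-25)&(L[:,2]<60)&(L[:,2]>-15)
r=cv2.minAreaRect(np.float32(L[k,:2])); print(r,L[k,0].max())
E
```

```text
floor fit dz/dx,dz/dy,z0 [-1.17836177e-03  1.49067743e-03  2.99981673e+00] 1138
((37.25860595703125, 0.47360992431640625), (114.41574096679688, 114.408935546875), 0.044837430119514465) 94.44402310179768
```

Grip has not slipped (slope 0.001 rad, lip at 94.4 mm as modelled). Placing it on the mat now.

```bash
python3 - <<'E'
from h import *
R=scoopR(MYAW,0); p0,Rt=tool_for(R,MAT,LEAN,-1); z=Rt[:,2]
ctrl.move_l(p0+[0,0,150],Rt,vel=200)
ctrl.move_l(p0+[0,0,15],vel=150)
print("touch",ctrl.move_l(p0+[0,0,-2],vel=25,threshold=5)); s=sensors.read_state(); print(s['eef_pos']-p0,s['force'])
ctrl.gripper_to(50); s=sensors.read_state(); print(s['force'],s['grip_width'])
ctrl.move_l(s['eef_pos']-110*z,vel=150)
q=s['q']; p=sensors.read_state()['eef_pos']; ctrl.move_l(p+[-40,-100,60],vel=200); ctrl.hold(.3)
p,d=grab("top","t9"); crop(p,190,165,480,345,"t9c",2.7); ps,_=grab("scene","s9")
P=cloud("top",d).reshape(-1,3); X=(P-MAT)@R
k=(abs(X[:,0])<125)&(abs(X[:,1])<90)
for lo,hi in((110,135),(40,52)):
    kk=k&(X[:,2]>lo)&(X[:,2]<hi); r=cv2.minAreaRect(np.float32(X[kk,:2])); print(lo,r,kk.sum())
kk=k&(X[:,0]>0)&(X[:,0]<85)&(abs(X[:,1])<40); A=np.c_[X[kk,:2],np.ones(kk.sum())]; print(np.linalg.lstsq(A,X[kk,2],rcond=None)[0])
print(sensors.read_state()['t'],sensors.read_state()['force'])
E
```

```text
touch True
[-0.06665631  0.17582832  0.85794208] [0.00921112 0.42574841 3.22694836]
[-0.13069042  0.13511788  0.09857267] 50.15669744018565
110 ((-54.82087707519531, -0.6972780227661133), (23.42827606201172, 58.646583557128906), 88.07740020751953) 200
40 ((-0.37384033203125, -0.5536079406738281), (187.3780975341797, 115.2486801147461), 0.03813479468226433) 233
[1.93283578e-03 5.29135068e-03 4.09159037e+00]
37.425 [-0.30146765  0.16745483 -0.32652708]
```

View pics/t9c.png

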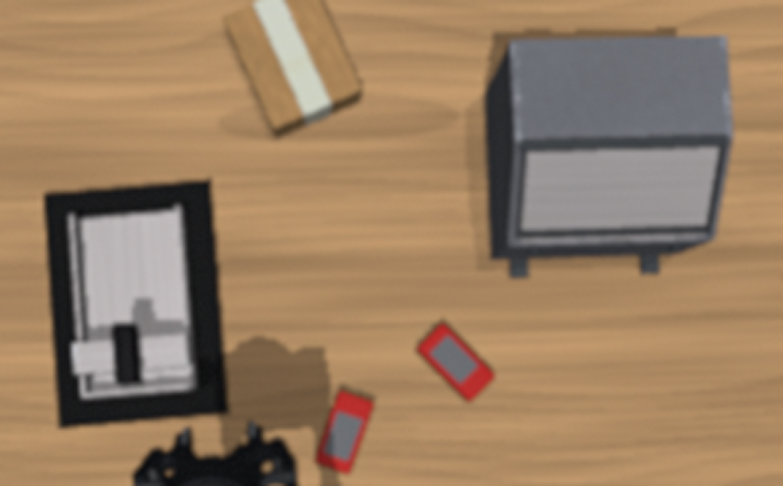

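View pics/s9.png

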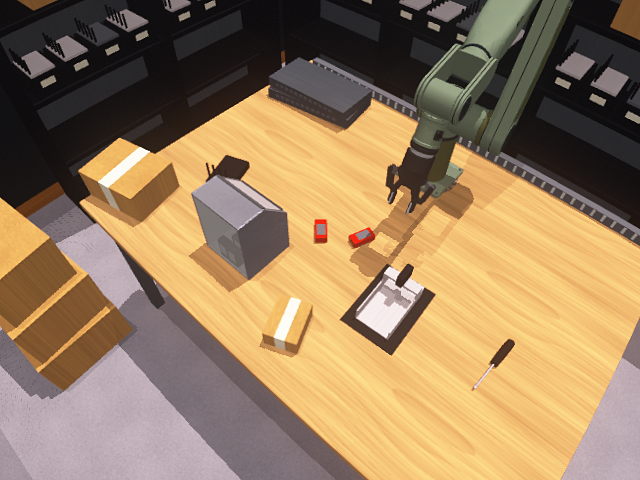

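Scoop stands empty on the mat at top-crop (130,300), less than 1 mm off centre and level. The flap is shut and the red packs, carton, modem and driver are in place. The gripper is clear, so I hand in.

```bash
python3 - <<'E'
from plant import ctrl
ctrl.finish_job()
E
```

```text
the job is handed in; nothing more can be done
```

The job is handed in at about 37 s of the 72 s allowed, and every check agreed except that I could not see all three packs separately in the hopper.

**What I did:**
- I put the stray crosswise in the front half of the scoop while it stood on its mat.
- I carried the scoop level to the hopper and pushed the flap open to about 0.45–0.5 rad with all three packs aboard. I worked the angle out from the geometry, and the measured push of 4.8 N fits it.
- I tipped the scoop to 50–53° with its walls propping the flap, then drew it back. The flap shut and I set the scoop down on its mat.

**Last checks:**
- **Scoop:** empty, level within about 0.006 rad, centre less than 1 mm from the mat's centre, and released with no force on the tool.
- **Flap:** the camera depth puts it in the shut plane.
- **Other things:** the red packs, carton, modem and driver look unmoved in the pictures.
- **Packs:** two grey patches and a third dark shape show low down through the tinted back window, so I did not see three separate packs. The scoop was empty, its weight had dropped to the empty value (about 2.7 N), and no pack lay on the table, so all three should be inside.

**One reading disagreed:** right after tipping, the downward force was about 6 N more than an empty scoop should give, probably a pack leaning on the front edge. It went away once I drew the scoop back with the flap still held open.

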